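# Raise the cold-room air probe and hold it up for a reading

### The arm

A 6-joint arm with a two-finger parallel gripper is mounted at the origin on the work surface. World frame = base frame: x ahead of the robot, y to its left, z up, the work surface at z = 0. Lengths are in m, angles in rad, forces in N, time in s.
With the tool pointing down it reaches from about 0.35 to 0.875 m from the base axis. Payload 4.2 kg.
Tool frame: the origin (TCP) lies midway between the tips of the shut fingers; the grasp point (between the pads) lies 19 mm behind it (r.grip_point_offset is the distance from the TCP to the grasp point, in m); z points along the fingers, y is the direction in which the jaws open and shut (so a half turn about z gives the same grasp; the last joint's range is limited). The gripper opens to 87 mm and grips with 3 to 60 N. Pads are 19 mm wide; open, the fingers measure 117 mm over their backs; the gripper's body (75 mm by 190 mm) begins 51 mm behind the grasp point.
Start: joints at [1.561, 0.385, 0.008, 0, -1.194, -0.259], TCP at [0.166, 0.603, 0.223] pointing down, gripper open.
Joint ranges: [-3.14, 3.14], [-1.21, 2.06], [-1.07, 1.41], [-3.16, 2.05], [-2.99, -0.16], [-3.1, 3.1]. Speed limits (rad/s): [2.79, 2.79, 3.14, 3.14, 3.14, 3.14].

### API

Orientations are given as a unit quaternion [x, y, z, w].
In Python, from plant import r gives the robot as it stands. The module is installed in compiled form; this text tells all that it offers.
- The arm moves only by the tool apply_moves, never from a script. Its argument "motion" is a list of rows, each a list of 7 numbers: the turn, a rotation vector about the tool's x, y, z in rad, then the shift along the tool's x, y, z in cm, then the finger opening in cm, from 0 to 8.7. A call has exactly 10 rows; each row shifts and turns the commanded pose from where the row before left it, along the tool's axes as they then stand; what a row does not reach is not made up. A row lasts 1/12 s, in which the tool goes at most 41.7 mm and 7.16 degrees, less where a joint would pass 70% of its speed; a pose out of reach is approached as far as the arm can. A call with a gripper value outside its range is refused whole. The fingers move at their own pace and stop on an object; "grip_force" is the grip in N (left out, the last holds). Time passes only in rows, so rows that do not move let the fingers close, or fill a call up. It gives the time, the measured TCP pose, the force and the opening at its end, in the units of the state.
- r.read_state(): the state, without advancing time (a new reading comes with each control period).
- r.get_image(name): name is "side" or "top" or "wrist"; returns a dict with "pixels" (400x640x3 uint8, red, green, blue), "K" (3x3 intrinsics, pixels), "eye" and "orientation" of the camera in the world. Camera axes: x right, y down, z forward; pixel columns grow to the right and rows downward; lengths in m; the calibration is good to about 2 mm. A picture is of the moment at which its call begins. There is no depth.
- r.finish_job(): hands the job in, once; it reports no verdict.
Trained networks look in the newest picture that a camera, given by its name, has taken for a name from the list of things; names that differ only in an ending like _2 or _b are one class to them, and where a whole thing is asked for, a point or a joint stands for the part that bears it (a point fixed in the world has none). Each returns a list of dicts, best first, with "score" (0 to 1); they miss things now and then, are a little off and sometimes report something else, mostly with a low value. They report only what shows in the picture. A call takes as long as a camera call.
- r.recognise(label, camera): "point" ([column, row] as shares, 0 to 1, of the picture: columns of its width, rows of its height, amid what is visible of it).
- r.masks_of(label, camera): "mask" (400x640 bool, what is visible of it) and "point" ([column, row] as shares, 0 to 1, of the picture: columns of its width, rows of its height, amid what is visible of it).
The state is a dict: "time_s": time; "joints": joint angles; "joint_velocities": joint speeds; "joint_efforts": joint torques, N m; "eef_pos": TCP position; "ee_rot": TCP orientation; "contact_force": force on the tool from outside, world axes, zero at the start; "moment": the same for the moment, N m; "width": opening from 0.0 (shut) to 1.0 (fully open).
Only numpy, scipy, OpenCV 4.12 (cv2) and the standard library are available. Lean on these libraries where they do the work, as an engineer would, in place of code of your own. Each camera call takes 0.05 s, during which the arm holds its last target.

### The job

Take the air reading in the cold room: swing the probe station's clear hood all the way open, bringing it gently onto its stop without letting it slam. Then squeeze the release button on the probe's grip head, pull the telescoping mast straight up past the first stop to the second, which is as far as it goes, and finish while still holding it there with the button squeezed in and the hood left open. Leave the tub, bowl, bottle and spatula where they are.

Things in the scene. Friction and masses are not known exactly. Their poses are not given: they have to be found in the camera images.
- station: White plinth 190 mm (its x) x 200 mm (its y) x 50 mm high, fixed to the steel bench; it carries the hood and the mast. Origin: centre of its underside. The mast stands at x 0, y -10 mm in this frame; the hood's hinge runs along this x axis at y +85 mm, z 52 mm. It may stand turned by up to 0.3 rad from the world axes.
- hood (a joint): Opening angle of the clear plastic hood, rad: 0 closed, 1.65 open on its stop. A box open underneath, 150 (station x) x 160 (y) x 88 mm high, 0.28-0.44 kg, over the mast. Opening lifts its -y end up and over to the station's +y. The hinge is nearly free: let go below about 0.9 rad it falls shut, beyond 1.1 it falls open and slams. On the stop it stays open by itself.
- hood_hinge (a point): Point on the hood's hinge axis at mid-length, 52 mm above the bench; the hood turns about the station's x axis through it.
- hood_bar (a point): Middle of the hood's handle: round steel bar, 10 mm thick, 90 mm long along the station's x, on two legs, 45 mm off the top panel. Closed: 150 mm to the hinge's -y, 133 mm above it. Open: 145 mm to its +y, 139 mm above it; the top panel, now upright, is then 45 mm to the bar's -y and ends 15 mm above it. Pinched across the station's y, the bar turns in the fingers.
- grip_head: Grey block on top of the mast, 30 mm along the station's x, 36 mm along its y, 40 mm high. Origin: centre of its underside, 85 mm above the bench with the mast down. Axes as the station's. It carries the release button. Below it a telescoping tube, 26 mm thick at most; the plinth's top is 35 mm below the block.
- release (a joint): How far the release button is pressed in, in m: 0 out, 0.005 fully in. Sprung: 4 N to start moving, 8 N fully in; it pops out when let go. A squeeze of about 30 N presses it home and holds the head without slipping.
- button_face (a point): Centre of the outer face of the release button: a black rectangle 20 mm wide and 26 mm high on the grip head's +x face, standing 6 mm proud of it (1 mm when pressed in), 22 mm above the head's underside. Pinching the head across the station's x presses it.
- mast (a joint): How far the mast is drawn up, in m: 0 down, first stop 0.060, second stop 0.120, which is also the end of its travel. A latch in the column locks it at each stop (about 1.5 mm of play) while the button is out; with the button in more than 0.003 it runs freely and needs about 5 N to pull up. It sinks again if let go between stops.
- tub: White lidded tub, 100 mm across, 68 mm high, 0.35 kg, standing loose to the station's -y side; origin centre of its underside. Bystander.
- bowl: Small round aluminium mixing bowl, 96 mm across, 32 mm high, loose, beyond the station (+x); origin centre of its underside. Bystander.
- bottle: White closed bottle, 60 mm across, 150 mm high, loose, beyond and to the left of the station; origin centre of its underside. Bystander.
- spatula: Spatula 240 mm long lying flat in front of the station (towards the robot), about parallel to its y axis. Bystander.

How it is judged:
By the outcome, as a careful person would: the job done as asked, in the order asked, and still so for the second after the job is handed in, while the arm keeps its last pose, push and grip.
It also fails if it takes over 61 s, if anything falls off the work surface, if the arm or the gripper's body presses on something with over 40 N, if the wrist force passes 120 N, or if a joint passes its speed limit or range.

## Working session

There is one attempt and no reset: what is moved stays moved. The work goes in short steps, Python scripts to look and compute and a tool call to move; the robot and the scene stay as the last step left them, time stands still between calls to the robot, and variables do not carry over. Pictures are saved under pics/ and viewed, and the job is handed in when it is done.

Besides the shell and the picture viewer there is one more tool, called after "Request:" by a JSON object that holds its "name" and its "arguments". apply_moves: Moves the arm, as the interface text tells. Its arguments: {"type":"object","properties":{"motion":{"type":"array","items":{"type":"array","items":{"type":"number"}}},"grip_force":{"type":"number"}},"required":["motion"]}

```bash
mkdir -p pics; cat > h.py <<'E'
from plant import r
import numpy as np, cv2
from scipy.spatial.transform import Rotation as R
def snap(n,tag):
    im=r.get_image(n); cv2.imwrite(f'pics/{tag}.png',im['pixels'][:,:,::-1]); return im
def rot(im):
    o=np.array(im['orientation']); 
    return R.from_quat(o).as_matrix() if o.size==4 else o.reshape(3,3)
def ray(im,uv):
    d=rot(im)@np.linalg.inv(im['K'])@np.array([uv[0],uv[1],1.]); return np.array(im['eye']),d/np.linalg.norm(d)
def onz(im,uv,z):
    e,d=ray(im,uv); return e+d*(z-e[2])/d[2]
def proj(im,P):
    p=np.array(im['K'])@rot(im).T@(np.array(P)-np.array(im['eye'])); return p[:2]/p[2]
E
python3 - <<'E'
from h import *
for n in ['side','top','wrist']:
    im=snap(n,n+'0'); print(n,im['eye'],im['orientation'],np.array(im['K']).tolist())
s=r.read_state(); print(s)
for l in ['station','hood','hood_bar','hood_hinge','grip_head','button_face','tub','bowl','bottle','spatula']:
    for c in ['top','side']:
        print(l,c,[(round(d['score'],2),(np.array(d['point'])*[640,400]).round(1).tolist()) for d in r.recognise(l,c)][:3])
E
```

```text
side [0.18578765 0.44513315 0.82501738] [-0.30006145  0.87821833 -0.35321156  0.11805632] [[416.40202206058586, 0.0, 319.40012046844726], [0.0, 416.40202206058586, 202.2734804958369], [0.0, 0.0, 1.0]]
top [ 0.367851   -0.04757027  1.22393798] [-0.65257503  0.75079167 -0.07655527  0.06780113] [[440.65230028766376, 0.0, 317.55726627032675], [0.0, 440.65230028766376, 193.19124919977656], [0.0, 0.0, 1.0]]
wrist [0.24454339 0.58080145 0.38222796] [-0.59908268  0.78629784  0.11947716 -0.09252492] [[302.7094100466397, 0.0, 322.19146101068935], [0.0, 302.7094100466397, 197.03238189626302], [0.0, 0.0, 1.0]]
{'time_s': 0.15, 'joints': array([ 1.56060413e+00,  3.85358914e-01,  6.94438964e-03, -3.39848759e-04,
       -1.19399092e+00, -2.58612484e-01]), 'joint_velocities': array([ 0.00159911, -0.00276888,  0.00227047,  0.00204446, -0.00074358,
       -0.00149301]), 'joint_efforts': array([ 3.07680839e-04, -3.91051269e+01,  1.87586349e+01,  4.22231063e+00,
        1.24053442e-02, -1.33258372e-04]), 'eef_pos': array([0.16584866, 0.60212731, 0.22172719]), 'ee_rot': array([ 9.90972863e-01, -1.3406010
[... 244 characters left out ...]
 [(0.81, [320.0, 233.8])]
hood top [(0.85, [310.3, 204.8])]
hood side [(0.63, [322.7, 220.1])]
hood_bar top [(0.68, [312.0, 204.4])]
hood_bar side [(0.66, [321.3, 222.7])]
hood_hinge top [(0.96, [310.8, 205.3])]
hood_hinge side [(0.91, [324.2, 221.4])]
grip_head top [(0.37, [308.1, 205.5])]
grip_head side [(0.43, [317.8, 235.0])]
button_face top []
button_face side []
tub top [(0.8, [384.2, 220.4])]
tub side [(0.66, [380.8, 204.5])]
bowl top [(0.78, [344.9, 152.2])]
bowl side [(0.95, [297.8, 188.5])]
bottle top [(0.26, [312.8, 206.0])]
bottle side [(0.67, [200.2, 228.2]), (0.64, [322.7, 225.9])]
spatula top [(0.8, [299.7, 275.2])]
spatula side [(0.94, [363.6, 299.7]), (0.38, [381.0, 206.0])]
```

```bash
python3 - <<'E'
import cv2,numpy as np
for n,(x,y) in {'top0':(220,120),'side0':(220,120)}.items():
    i=cv2.imread(f'pics/{n}.png')[y:y+200,x:x+260]; cv2.imwrite(f'pics/{n}z.png',cv2.resize(i,None,fx=3,fy=3,interpolation=cv2.INTER_CUBIC))
E
```

```text
(no output)
```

View pics/top0.png

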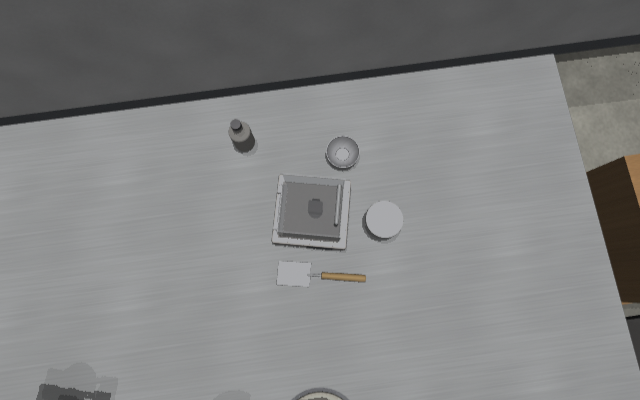

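View pics/top0z.png

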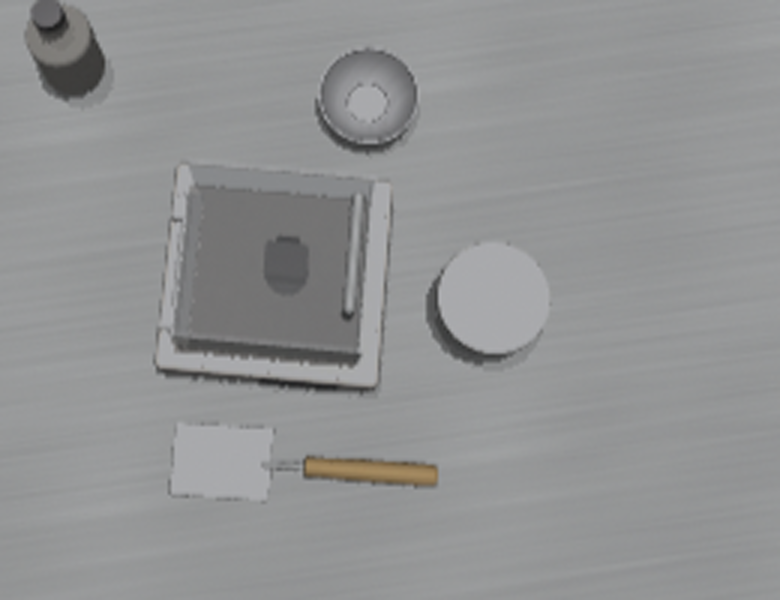

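View pics/side0z.png

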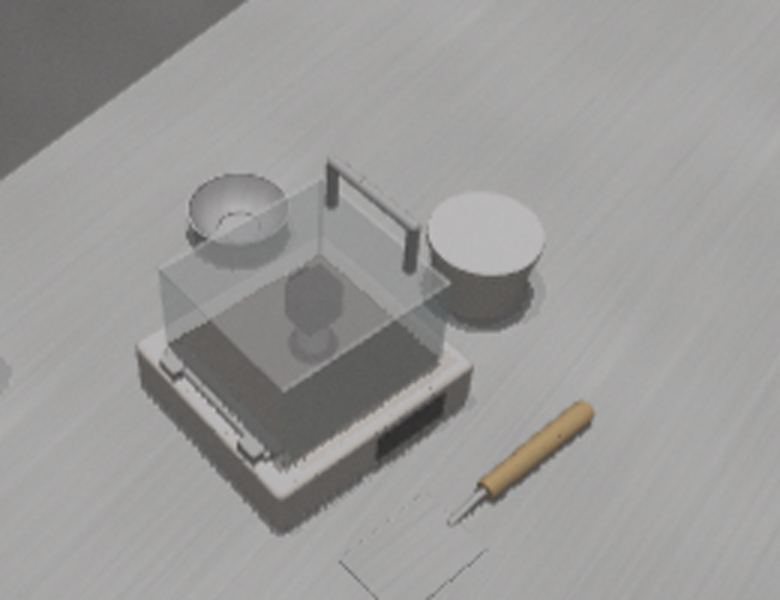

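View pics/side0.png

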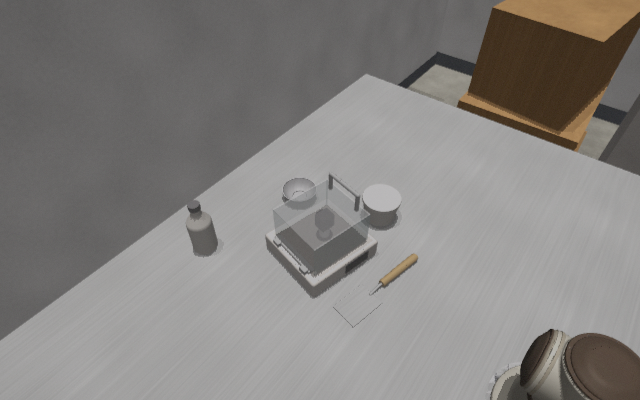

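```bash
cat > fit.py <<'E'
from h import *
from scipy.optimize import least_squares
it=r.get_image('top'); is_=r.get_image('side')
Z=lambda p:(p[0]/3+220,p[1]/3+120)
def W(p,L):
    c,s=np.cos(p[2]),np.sin(p[2]); return [p[0]+c*L[0]-s*L[1],p[1]+s*L[0]+c*L[1],L[2]]
obs=[(it,(95,100,.05),(180,165)),(it,(95,-100,.05),(391,183)),(it,(-95,-100,.05),(379,386)),(it,(-95,100,.05),(158,367)),
(it,(45,-65,.185),(359,195)),(it,(-45,-65,.185),(347,317)),
(is_,(45,-65,.185),(330,163)),(is_,(-45,-65,.185),(418,232)),(is_,(95,100,.05),(138,345)),(is_,(-95,-100,.05),(472,366)),(is_,(-95,100,.05),(283,498))]
obs=[(a,(b[0]/1e3,b[1]/1e3,b[2]),Z(c)) for a,b,c in obs]
def f(p): return np.concatenate([proj(a,W(p,b))-np.array(c) for a,b,c in obs])
s=least_squares(f,[.5,0,0],loss='soft_l1'); print(s.x, f(s.x).reshape(-1,2).round(1).tolist())
p=s.x
for n,L in dict(bar=(0,-.065,.185),hinge=(0,.085,.052),head=(0,-.01,.085)).items(): print(n,np.round(W(p,L),4))
for l,z in dict(tub=.034,bowl=.016,spatula=.005,bottle=.075).items():
    for c,im in (('top',it),('side',is_)):
        q=r.recognise(l,c)
        if q: print(l,c,onz(im,np.array(q[0]['point'])*[640,400],z).round(3))
print(r.read_state()['time_s'])
E
python3 fit.py
```

```text
[ 0.56100122 -0.05624469 -0.22492041] [[-1.6, -0.2], [0.7, -0.2], [-0.3, 1.7], [-1.7, 1.6], [-0.5, 1.7], [0.7, -2.1], [1.5, -0.6], [-0.8, -1.8], [-1.7, -1.1], [2.4, -1.4], [-0.2, 0.7]]
bar [ 0.5465 -0.1196  0.185 ]
hinge [0.58   0.0266 0.052 ]
head [ 0.5588 -0.066   0.085 ]
tub top [ 0.508 -0.246  0.034]
tub side [ 0.512 -0.247  0.034]
bowl top [ 0.729 -0.162  0.016]
bowl side [ 0.745 -0.177  0.016]
spatula top [0.825 0.136 0.005]
spatula side [ 0.404 -0.001  0.005]
bottle top [0.797 0.113 0.075]
bottle side [0.791 0.118 0.075]
1.65
```

Request:
{"name": "apply_moves", "arguments": {"motion": [[0,0,0,2.6,2.75,-0.4,5],[0,0,0,2.6,2.75,-0.4,5],[0,0,0,2.6,2.75,-0.4,5],[0,0,0,2.6,2.75,-0.4,5],[0,0,0,2.6,2.75,-0.4,5],[0,0,0,2.6,2.75,-0.4,5],[0,0,0,2.6,2.75,-0.4,5],[0,0,0,2.6,2.75,-0.4,5],[0,0,0,2.6,2.75,-0.4,5],[0,0,0,2.6,2.75,-0.4,5]], "grip_force": 20}}

```text
time_s: 2.48
eef_pos: [0.344, 0.2666, 0.2632]
ee_rot: [0.991, -0.134, 0.0, -0.0]
contact_force: [1.4, 1.0, -1.3]
width: 0.573
```

Request:
{"name": "apply_moves", "arguments": {"motion": [[0,0,0,2.6,2.75,-0.4,5],[0,0,0,2.6,2.75,-0.4,5],[0,0,0,2.6,2.75,-0.4,5],[0,0,0,2.6,2.75,-0.4,5],[0,0,0,2.6,2.75,-0.4,5],[0,0,0,2.6,2.75,-0.4,5],[0,0,0,2.6,2.75,-0.4,5],[0,0,-0.02,2.0,2,0,5],[0,0,-0.02,1,1,0,5],[0,0,0,0,0,0,5]]}}

```text
time_s: 3.32
eef_pos: [0.4901, -0.0045, 0.2903]
ee_rot: [0.993, -0.116, -0.0, 0.0]
contact_force: [-1.1, 0.7, -0.9]
width: 0.575
```

```bash
python3 - <<'E'
from h import *
im=snap('wrist','w1'); s=r.read_state(); print(s['eef_pos'],s['ee_rot'],s['joints'].round(3),s['width'],s['contact_force'],s['time_s'])
print(im['eye'])
p=[.561,-.0562,-.225]
for l in ['hood_bar','station','hood_hinge','grip_head']:
    print(l,[(round(d['score'],2),(np.array(d['point'])*[640,400]).round(1).tolist()) for d in r.recognise(l,'wrist')][:2])
E
```

```text
[ 0.489367   -0.00342096  0.29023021] [ 9.93273156e-01 -1.15794345e-01 -3.14171746e-04  8.72231018e-05] [ 0.326  0.107 -0.196 -0.    -1.269  1.013] 0.5733772526656008 [ 0.57402613 -0.43598589  0.13527861] 3.3667
[ 0.5695457  -0.02309628  0.45090988]
hood_bar [(0.75, [363.4, 92.4])]
station [(0.82, [355.9, 92.2])]
hood_hinge []
grip_head []
```

View pics/w1.png

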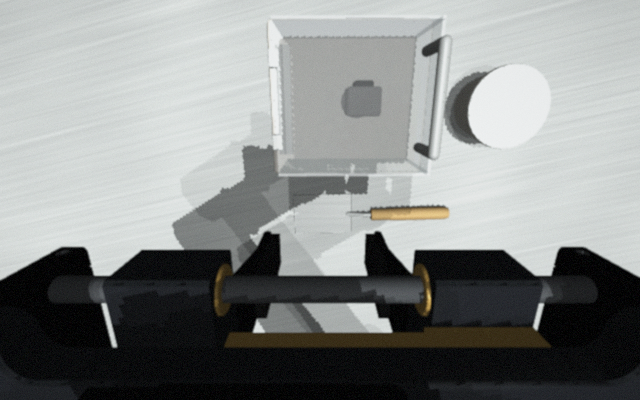

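```bash
python3 - <<'E'
from h import *
im=r.get_image('wrist')
i=im['pixels'][0:200,240:460,::-1]; cv2.imwrite('pics/w1z.png',cv2.resize(i,None,fx=3.5,fy=3,interpolation=cv2.INTER_CUBIC))
p=[.561,-.05624,-.2249]
def W(L):
    c,s=np.cos(p[2]),np.sin(p[2]); return [p[0]+c*L[0]-s*L[1],p[1]+s*L[0]+c*L[1],L[2]]
for n,L in dict(b1=(.045,-.065,.185),b2=(-.045,-.065,.185),c1=(.095,.1,.05),c2=(.095,-.1,.05),c3=(-.095,-.1,.05),c4=(-.095,.1,.05),h1=(.075,-.08,.14),h3=(-.075,-.08,.14),h4=(-.075,.08,.14),h2=(.075,.08,.14),head=(0,-.01,.125)).items(): print(n,proj(im,W(L)).round(1))
E
```

```text
b1 [450.6  41.1]
b2 [437.9 154.1]
c1 [268.3  16.3]
c2 [439.2  15.9]
c3 [423.3 174.5]
c4 [276.  174.8]
h1 [451.2  14. ]
h3 [433.4 175.4]
h4 [281.6 175.8]
h2 [274.7  14.4]
head [368. 101.]
```

View pics/w1z.png

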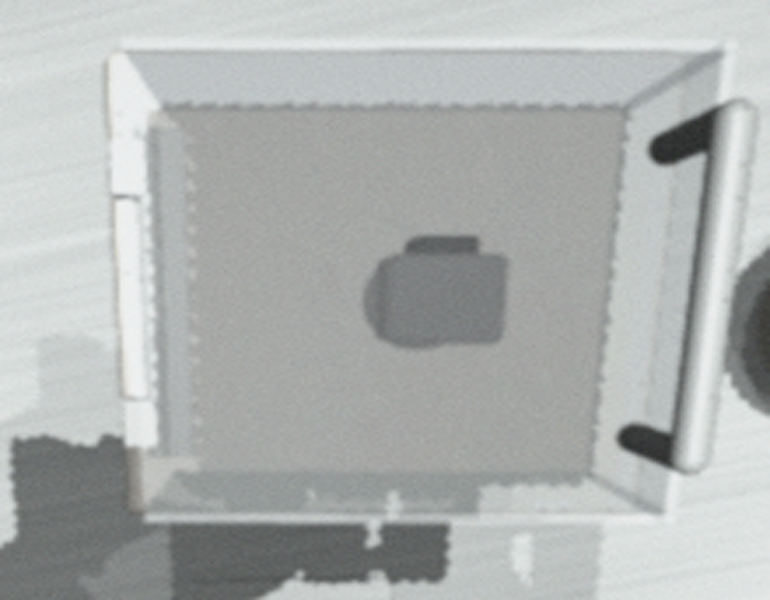

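Request:
{"name": "apply_moves", "arguments": {"motion": [[0,0,-0.007,1.4,1.7,0.5,5],[0,0,0,1.4,1.7,0.5,5],[0,0,0,1.4,1.7,0.5,5],[0,0,0,1.4,1.7,0.5,5],[0,0,0,1.4,1.7,0.5,5],[0,0,0,1.3,1.5,0.5,5],[0,0,0,0,0,0.7,5],[0,0,0,0,0,0.7,5],[0,0,0,0,0,0.6,5],[0,0,0,0,0,0,5]]}}

```text
time_s: 4.45
eef_pos: [0.5468, -0.117, 0.2391]
ee_rot: [0.994, -0.11, -0.001, -0.0]
contact_force: [-0.3, -0.2, 0.2]
width: 0.577
```

```bash
python3 - <<'E'
from h import *
im=snap('wrist','w2'); s=r.read_state(); print(s['eef_pos'],s['ee_rot'],s['contact_force'])
print([proj(im,[.5475+a*.975,-.1198-a*.223,.185]).round(1) for a in (.045,-.045)])
E
```

```text
[ 0.5472264  -0.1171505   0.23999983] [ 9.93941988e-01 -1.09903434e-01 -7.46760458e-04  5.26186993e-05] [-0.47732847  0.15369063 -0.45699233]
[array([326.1, 153.9]), array([325.1, 265.9])]
```

View pics/w2.png

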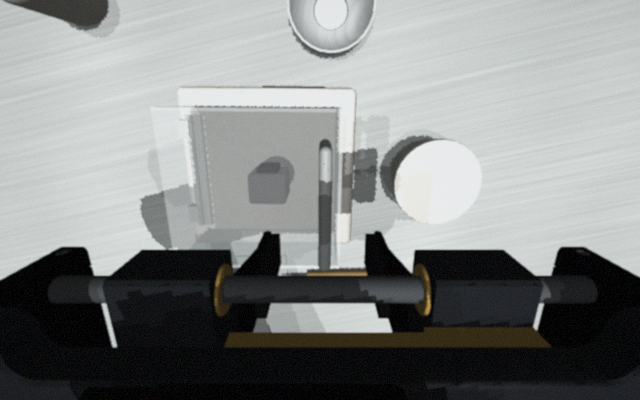

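Request:
{"name": "apply_moves", "arguments": {"motion": [[0,0,0,0.1,0.2,1.2,5],[0,0,0,0.1,0.1,1.2,5],[0,0,0,0.1,0,1.2,5],[0,0,0,0,0,1.2,5],[0,0,0,0,0,1.2,5],[0,0,0,0,0,1.2,5],[0,0,0,0,0,0,5],[0,0,0,0,0,0,0],[0,0,0,0,0,0,0],[0,0,0,0,0,0,0]], "grip_force": 12}}

```text
time_s: 5.33
eef_pos: [0.5509, -0.1216, 0.1698]
ee_rot: [0.994, -0.11, 0.001, -0.0]
contact_force: [0.0, 0.5, 0.1]
width: 0.428
```

Request:
{"name": "apply_moves", "arguments": {"motion": [[0,0,0,0,0,0,0],[0,0,0,0,0,0,0],[0,0,0,0,0,0,0],[0,0,0,0,0,0,0],[0,0,0,0,0,0,0],[0,0,0,0,0,0,0],[0,0,0,0,0,0,0],[0,0,0,0,0,0,0],[0,0,0,0,0,0,0],[0,0,0,0,0,0,0]]}}

```text
time_s: 6.17
eef_pos: [0.5508, -0.1199, 0.1688]
ee_rot: [0.994, -0.111, 0.001, -0.001]
contact_force: [-1.2, 6.6, 1.9]
width: 0.106
```

```bash
python3 - <<'E'
from h import *
im=snap('side','s3'); s=r.read_state(); print(s['eef_pos'],s['ee_rot'],s['contact_force'],s['moment'],s['width'])
i=im['pixels'][120:320,220:480,::-1]; cv2.imwrite('pics/s3z.png',cv2.resize(i,None,fx=3,fy=3))
E
```

```text
[ 0.5508288  -0.11992063  0.16879771] [ 9.93862263e-01 -1.10612618e-01  7.23663393e-04 -1.45819286e-03] [0.22011536 7.07360099 1.31363724] [ 2.00266847  0.00830798 -0.00804515] 0.1065471115713921
```

View pics/s3z.png

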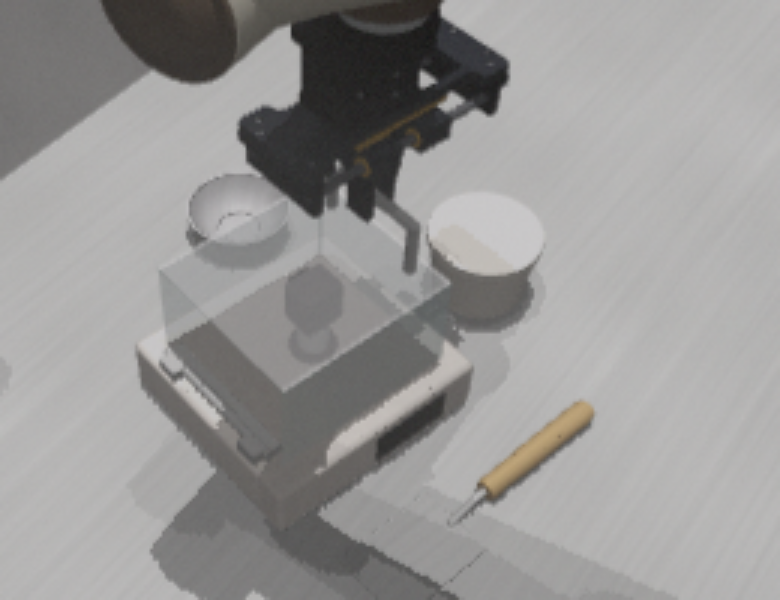

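```bash
python3 - <<'E'
import numpy as np
th=np.concatenate([[0],np.cumsum([.02,.04]+[.05]*27+[.045,.04,.035,.03,.025,.02,.015,.01,.005,.005])])
print(th[-1])
f=np.radians(138.4)-th; y=20.05*np.cos(f); z=20.05*np.sin(f)
Y=np.round(-np.diff(y),2);Z=np.round(-np.diff(z),2)
for i in range(0,len(Y),10): print(th[min(i+10,len(Y))].round(3), y[min(i+10,len(Y))].round(2),z[min(i+10,len(Y))].round(2),[[0,0,0,0,float(a),float(b),0] for a,b in zip(Y[i:i+10],Z[i:i+10])])
E
```

```text
1.6400000000000003
0.46 -7.53 18.58 [[0, 0, 0, 0, -0.27, -0.3, 0], [0, 0, 0, 0, -0.56, -0.58, 0], [0, 0, 0, 0, -0.73, -0.69, 0], [0, 0, 0, 0, -0.76, -0.65, 0], [0, 0, 0, 0, -0.79, -0.61, 0], [0, 0, 0, 0, -0.82, -0.57, 0], [0, 0, 0, 0, -0.85, -0.53, 0], [0, 0, 0, 0, -0.87, -0.49, 0], [0, 0, 0, 0, -0.9, -0.44, 0], [0, 0, 0, 0, -0.92, -0.4, 0]]
0.96 2.31 19.92 [[0, 0, 0, 0, -0.94, -0.35, 0], [0, 0, 0, 0, -0.95, -0.31, 0], [0, 0, 0, 0, -0.97, -0.26, 0], [0, 0, 0, 0, -0.98, -0.21, 0], [0, 0, 0, 0, -0.99, -0.16, 0], [0, 0, 0, 0, -1.0, -0.11, 0], [0, 0, 0, 0, -1.0, -0.06, 0], [0, 0, 0, 0, -1.0, -0.01, 0], [0, 0, 0, 0, -1.0, 0.04, 0], [0, 0, 0, 0, -1.0, 0.09, 0]]
1.455 11.49 16.43 [[0, 0, 0, 0, -0.99, 0.14, 0], [0, 0, 0, 0, -0.98, 0.19, 0], [0, 0, 0, 0, -0.97, 0.24, 0], [0, 0, 0, 0, -0.96, 0.29, 0], [0, 0, 0, 0, -0.94, 0.33, 0], [0, 0, 0, 0, -0.93, 0.38, 0], [0, 0, 0, 0, -0.91, 0.43, 0], [0, 0, 0, 0, -0.88, 0.47, 0], [0, 0, 0, 0, -0.86, 0.52, 0], [0, 0, 0, 0, -0.75, 0.5, 0]]
1.64 14.32 14.04 [[0, 0, 0, 0, -0.65, 0.47, 0], [0, 0, 0, 0, -0.55, 0.43, 0], [0, 0, 0, 0, -0.46, 0.39, 0], [0, 0, 0, 0, -0.37, 0.33, 0], [0, 0, 0, 0, -0.29, 0.27, 0], [0, 0, 0, 0, -0.22, 0.21, 0], [0, 0, 0, 0, -0.14, 0.14, 0], [0, 0, 0, 0, -0.07, 0.07, 0], [0, 0, 0, 0, -0.07, 0.07, 0]]
```

Request:
{"name": "apply_moves", "arguments": {"motion": [[0,0,0,0,-0.37,-0.3,0],[0,0,0,0,-0.6,-0.58,0],[0,0,0,0,-0.73,-0.69,0],[0,0,0,0,-0.76,-0.65,0],[0,0,0,0,-0.79,-0.61,0],[0,0,0,0,-0.82,-0.57,0],[0,0,0,0,-0.85,-0.53,0],[0,0,0,0,-0.87,-0.49,0],[0,0,0,0,-0.9,-0.44,0],[0,0,0,0,-0.92,-0.4,0]]}}

```text
time_s: 7.05
eef_pos: [0.5677, -0.0471, 0.223]
ee_rot: [0.994, -0.111, 0.001, 0.0]
contact_force: [2.3, -4.4, 4.1]
width: 0.108
```

```bash
cat > st.py <<'E'
from h import *
def st():
    s=r.read_state(); p=[.562,-.0564,-.225]
    d=np.array(s['eef_pos'])-[p[0],p[1],0]; c,sn=np.cos(p[2]),np.sin(p[2])
    yaw=R.from_quat(s['ee_rot']).as_matrix()[:2,0]
    L=[c*d[0]+sn*d[1],-sn*d[0]+c*d[1],d[2]+.019]
    F=s['contact_force']; FL=[c*F[0]+sn*F[1],-sn*F[0]+c*F[1],F[2]]
    print('t',s['time_s'],'grasp in station',np.round(L,4),'rel hinge',np.round([L[1]-.085,L[2]-.052],4),'yaw',np.arctan2(yaw[1],yaw[0]).round(4),'F st',np.round(FL,1),'M',np.round(s['moment'],2),'w mm',s['width']*87)
if __name__=='__main__': st()
E
python3 st.py
```

```text
t 7.05 grasp in station [0.0035 0.0103 0.242 ] rel hinge [-0.0747  0.19  ] yaw -0.2215 F st [ 3.2 -3.8  4.1] M [-1.22 -0.51 -0.05] w mm 9.423679453427455
```

Request:
{"name": "apply_moves", "arguments": {"motion": [[0,0,0,0,-0.94,-0.35,0],[0,0,0,0,-0.95,-0.31,0],[0,0,0,0,-0.97,-0.26,0],[0,0,0,0,-0.98,-0.21,0],[0,0,0,0,-0.99,-0.16,0],[0,0,0,0,-1.0,-0.11,0],[0,0,0,0,-1.0,-0.06,0],[0,0,0,0,-1.0,-0.01,0],[0,0,0,0,-1.0,0.04,0],[0,0,0,0,-1.0,0.09,0]]}}

```text
time_s: 7.88
eef_pos: [0.59, 0.0502, 0.2342]
ee_rot: [0.994, -0.111, 0.001, -0.001]
contact_force: [7.1, -1.2, 1.1]
width: 0.111
```

```bash
python3 st.py
```

```text
t 7.8833 grasp in station [0.0035 0.1102 0.2532] rel hinge [0.0252 0.2012] yaw -0.2215 F st [7.2 0.4 1.1] M [-0.73 -1.79 -0.1 ] w mm 9.675870995174826
```

Request:
{"name": "apply_moves", "arguments": {"motion": [[0,0,0,0.03,-0.99,0.14,0],[0,0,0,0.03,-0.98,0.19,0],[0,0,0,0.03,-0.97,0.24,0],[0,0,0,0,-0.96,0.29,0],[0,0,0,0,-0.94,0.33,0],[0,0,0,0,-0.93,0.38,0],[0,0,0,0,-0.91,0.43,0],[0,0,0,0,-0.88,0.47,0],[0,0,0,0,-0.86,0.52,0],[0,0,0,0,-0.75,0.5,0]]}}

```text
time_s: 8.72
eef_pos: [0.6099, 0.1394, 0.1983]
ee_rot: [0.994, -0.111, -0.0, -0.001]
contact_force: [6.0, -0.9, -0.9]
width: 0.114
```

```bash
python3 st.py
```

```text
t 8.7167 grasp in station [0.003  0.2016 0.2173] rel hinge [0.1166 0.1653] yaw -0.2216 F st [ 6.   0.5 -0.9] M [-0.31 -1.47 -0.04] w mm 9.912534177026956
```

Request:
{"name": "apply_moves", "arguments": {"motion": [[0,0,0,0,-0.55,0.38,0],[0,0,0,0,-0.45,0.34,0],[0,0,0,0,-0.38,0.32,0],[0,0,0,0,-0.3,0.28,0],[0,0,0,0,-0.25,0.24,0],[0,0,0,0,-0.2,0.2,0],[0,0,0,0,-0.17,0.17,0],[0,0,0,0,-0.14,0.14,0],[0,0,0,0,-0.1,0.11,0],[0,0,0,0,-0.1,0.11,0]]}}

```text
time_s: 9.55
eef_pos: [0.6156, 0.165, 0.1756]
ee_rot: [0.994, -0.111, -0.0, -0.001]
contact_force: [4.7, -0.1, 0.3]
width: 0.112
```

```bash
python3 st.py
```

```text
t 9.55 grasp in station [0.0029 0.2278 0.1946] rel hinge [0.1428 0.1426] yaw -0.2218 F st [4.6 0.9 0.3] M [-0.   -1.45 -0.04] w mm 9.786436840461443
```

Request:
{"name": "apply_moves", "arguments": {"motion": [[0,0,0,0,-0.07,0.07,0],[0,0,0,0,-0.05,0.05,0],[0,0,0,0,-0.05,0.05,0],[0,0,0,0,-0.04,0.04,0],[0,0,0,0,-0.04,0.04,0],[0,0,0,0,-0.03,0.03,0],[0,0,0,0,0,0,0],[0,0,0,0,0,0,0],[0,0,0,0,0,0,0],[0,0,0,0,0,0,0]]}}

```text
time_s: 10.38
eef_pos: [0.6162, 0.1672, 0.1733]
ee_rot: [0.994, -0.111, 0.0, -0.001]
contact_force: [4.5, 1.1, 0.1]
width: 0.107
```

```bash
python3 st.py
```

```text
t 10.3833 grasp in station [0.0029 0.2301 0.1923] rel hinge [0.1451 0.1403] yaw -0.2218 F st [4.2 2.1 0.1] M [ 0.07 -1.48 -0.12] w mm 9.311960103433838
```

Request:
{"name": "apply_moves", "arguments": {"motion": [[0,0,0,0,-0.04,0.04,0],[0,0,0,0,-0.04,0.04,0],[0,0,0,0,-0.04,0.04,0],[0,0,0,0,-0.04,0.04,0],[0,0,0,0,0,0,0],[0,0,0,0,0,0,0],[0,0,0,0,0,0,0],[0,0,0,0,0,0,0],[0,0,0,0,0,0,0],[0,0,0,0,0,0,0]]}}

```text
time_s: 11.22
eef_pos: [0.6162, 0.1673, 0.173]
ee_rot: [0.994, -0.111, -0.0, 0.0]
contact_force: [2.2, -1.9, 5.3]
width: 0.109
```

```bash
python3 st.py; python3 - <<'E'
from h import *
im=snap('side','s4')
i=im['pixels'][120:320,220:480,::-1]; cv2.imwrite('pics/s4z.png',cv2.resize(i,None,fx=3,fy=3))
E
```

```text
t 11.2167 grasp in station [0.0029 0.2302 0.192 ] rel hinge [0.1452 0.14  ] yaw -0.2219 F st [ 2.6 -1.3  5.3] M [-0.54 -0.64 -0.05] w mm 9.49514514841599
```

View pics/s4z.png

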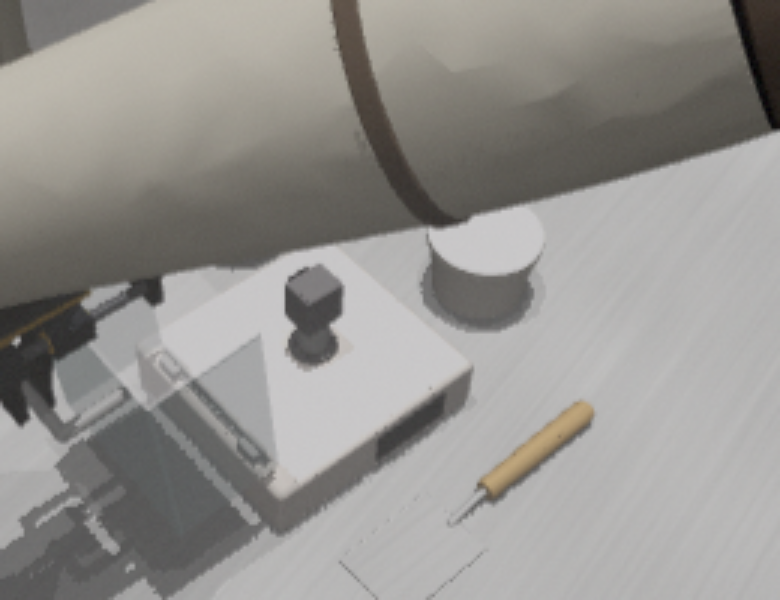

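Request:
{"name": "apply_moves", "arguments": {"motion": [[0,0,0,0,0,0,3],[0,0,0,0,0,0,3],[0,0,0,0,0,0,3],[0,0,0,0,0,0,3],[0,0,0,0,0,0,3],[0,0,0,0,0,-0.5,3],[0,0,0,0,0,-1,3],[0,0,0,0,0,-1.5,3],[0,0,0,0,0,-1.5,3],[0,0,0,0,0,-1.5,3]]}}

```text
time_s: 12.1
eef_pos: [0.6166, 0.1677, 0.2341]
ee_rot: [0.994, -0.111, 0.0, -0.0]
contact_force: [0.1, 1.1, -1.4]
width: 0.348
```

Request:
{"name": "apply_moves", "arguments": {"motion": [[0,0,0,0,0,-2.0,5],[0,0,0,0,0,-2.0,6],[0,0,0,0,1,-0.7,7],[0,0,0,0,2,0,8.7],[0,0,0,0,3,0,8.7],[0,0,0,0,3,0,8.7],[0,0,0,0,3,0,8.7],[0,0,0,0,3,0,8.7],[0,0,0,0,3,0,8.7],[0,0,0,0,3,0,8.7]]}}

```text
time_s: 12.93
eef_pos: [0.5679, -0.0399, 0.2782]
ee_rot: [0.994, -0.111, -0.001, 0.0]
contact_force: [-0.5, -0.4, -0.6]
width: 0.971
```

Request:
{"name": "apply_moves", "arguments": {"motion": [[0,0,0.11,0,2,0,8.7],[0,0,0.11,0,0.5,0,8.7],[0,0,0.11,0,0,0,8.7],[0,0,0.11,0,0,0,8.7],[0,0,0.11,0,0,0,8.7],[0,0,0.11,0,0,0,8.7],[0,0,0.11,0,0,0,8.7],[0,0,0.11,0,0,0,8.7],[0,0,0.11,0,0,0,8.7],[0,0,0.11,0,0,0,8.7]]}}

```text
time_s: 13.77
eef_pos: [0.5624, -0.0628, 0.2781]
ee_rot: [0.787, -0.616, -0.001, 0.001]
contact_force: [0.6, -0.2, 0.1]
width: 1.001
```

Request:
{"name": "apply_moves", "arguments": {"motion": [[0,0,0.11,0,0,0,8.7],[0,0,0.11,0,0,0,8.7],[0,0,0.11,0,0,0,8.7],[0,0,0.11,0,0,0,8.7],[0,0,0.03,0,0,0,8.7],[0,0,0,0,0,0,8.7],[0,0,0,0,0,0,8.7],[0,0,0,0,0,0,8.7],[0,0,0,0,0,0,8.7],[0,0,0,0,0,0,8.7]]}}

```text
time_s: 14.6
eef_pos: [0.564, -0.0616, 0.2792]
ee_rot: [-0.625, 0.781, 0.0, -0.0]
contact_force: [0.7, -0.4, -0.2]
width: 1.003
```

```bash
python3 st.py; python3 - <<'E'
from h import *
snap('wrist','w5'); im=snap('side','s5')
im=r.get_image('wrist')
p=[.562,-.0564,-.225]
def W(L):
    c,s=np.cos(p[2]),np.sin(p[2]); return [p[0]+c*L[0]-s*L[1],p[1]+s*L[0]+c*L[1],L[2]]
for x in(-.015,.015):
  for y in (-.028,.008): print(x,y,proj(im,W((x,y,.125))).round(1))
E
```

```text
t 14.6 grasp in station [ 0.0031 -0.0047  0.2982] rel hinge [-0.0897  0.2462] yaw -1.7916 F st [ 0.8 -0.2 -0.2] M [ 0.09 -0.1  -0.02] w mm 87.2350923916157
-0.015 -0.028 [338.6 161.1]
-0.015 0.008 [337.9 193.9]
0.015 -0.028 [310.1 160.9]
0.015 0.008 [310.3 193.8]
```

View pics/w5.png

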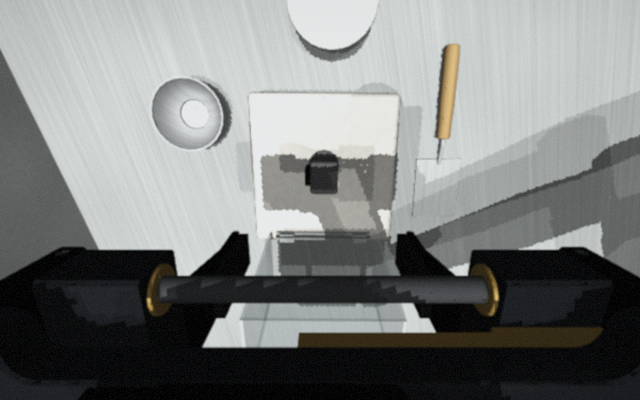

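View pics/s5.png

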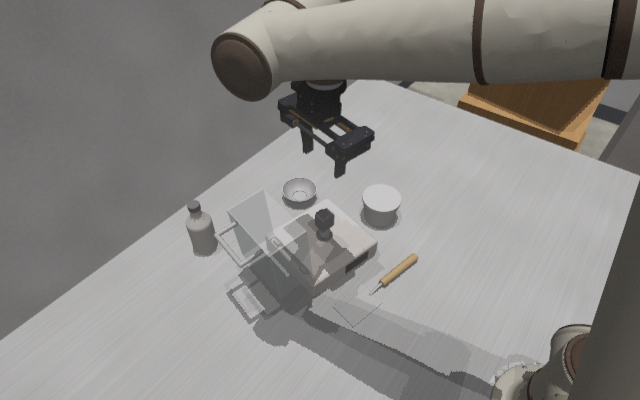

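Request:
{"name": "apply_moves", "arguments": {"motion": [[0,0,0.003,0.13,0.06,1,8.7],[0,0,0,0.1,0.05,1,8.7],[0,0,0,0.1,0.05,1,8.7],[0,0,0,0.1,0.05,1,8.7],[0,0,0,0.1,0.05,1,8.7],[0,0,0,0,0,1,8.7],[0,0,0,0,0,1,8.7],[0,0,0,0,0,1,8.7],[0,0,0,0,0,1,8.7],[0,0,0,0,0,1,8.7]]}}

```text
time_s: 15.58
eef_pos: [0.5605, -0.066, 0.1783]
ee_rot: [-0.624, 0.782, -0.0, -0.0]
contact_force: [-0.0, -0.1, -0.5]
width: 1.001
```

Request:
{"name": "apply_moves", "arguments": {"motion": [[0,0,0,0,0,1.2,8.7],[0,0,0,0,0,1.2,8.7],[0,0,0,0,0,1.2,8.7],[0,0,0,0,0,1.2,8.7],[0,0,0,0,0,1.2,8.7],[0,0,0,0,0,1.2,8.7],[0,0,0,0,0,1.2,8.7],[0,0,0,0,0,0.7,8.7],[0,0,0,0,0,0,8.7],[0,0,0,0,0,0,8.7]]}}

```text
time_s: 16.42
eef_pos: [0.5605, -0.0661, 0.0881]
ee_rot: [-0.624, 0.782, 0.0, -0.0]
contact_force: [-0.0, 0.5, 0.4]
width: 1.002
```

```bash
python3 st.py; python3 - <<'E'
from h import *
im=snap('wrist','w6'); im=snap('side','s6')
i=im['pixels'][120:320,220:480,::-1]; cv2.imwrite('pics/s6z.png',cv2.resize(i,None,fx=3,fy=3))
E
```

```text
t 16.4167 grasp in station [ 0.0007 -0.0098  0.1071] rel hinge [-0.0948  0.0551] yaw -1.7946 F st [-0.1  0.5  0.4] M [ 0.11 -0.08 -0.04] w mm 87.14267364505649
```

View pics/s6z.png

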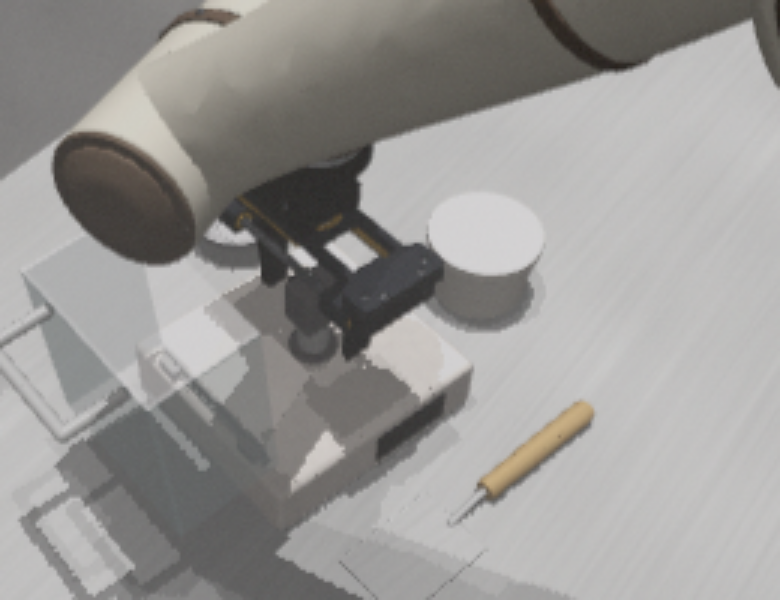

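View pics/w6.png

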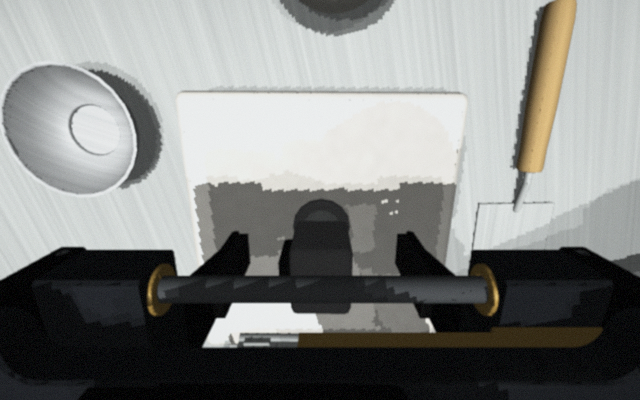

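Request:
{"name": "apply_moves", "arguments": {"motion": [[0,0,0,0,0,0,5],[0,0,0,0,0,0,4.2],[0,0,0,0,0,0,3.8],[0,0,0,0,0,0,3.4],[0,0,0,0,0,0,2.5],[0,0,0,0,0,0,2.5],[0,0,0,0,0,0,2.5],[0,0,0,0,0,0,2],[0,0,0,0,0,0,2],[0,0,0,0,0,0,2]], "grip_force": 32}}

```text
time_s: 17.35
eef_pos: [0.5618, -0.0662, 0.0885]
ee_rot: [-0.624, 0.782, -0.001, 0.001]
contact_force: [3.7, -2.5, -2.1]
width: 0.353
```

Request:
{"name": "apply_moves", "arguments": {"motion": [[0,0,0,0,0,0,1],[0,0,0,0,0,0,1],[0,0,0,0,0,0,0],[0,0,0,0,0,0,0],[0,0,0,0,0,0,0],[0,0,0,0,0,0,0],[0,0,0,0,0,0,0],[0,0,0,0,0,0,0],[0,0,0,0,0,0,0],[0,0,0,0,0,0,0]]}}

```text
time_s: 18.18
eef_pos: [0.5618, -0.0662, 0.0885]
ee_rot: [-0.624, 0.782, -0.001, 0.001]
contact_force: [5.0, -3.3, -3.3]
width: 0.353
```

```bash
python3 st.py
```

```text
t 18.1833 grasp in station [ 0.002  -0.0096  0.1075] rel hinge [-0.0946  0.0555] yaw -1.7948 F st [ 5.6 -2.1 -3.3] M [-0.64 -1.38 -0.14] w mm 30.71607790467043
```

Request:
{"name": "apply_moves", "arguments": {"motion": [[0,0,0,0,-0.05,-0.2,0],[0,0,0,0,-0.05,-0.4,0],[0,0,0,0,-0.03,-0.6,0],[0,0,0,0,0,-0.6,0],[0,0,0,0,0,-0.6,0],[0,0,0,0,0,-0.6,0],[0,0,0,0,0,-0.6,0],[0,0,0,0,0,-0.6,0],[0,0,0,0,0,-0.6,0],[0,0,0,0,0,-0.6,0]]}}

```text
time_s: 19.02
eef_pos: [0.5618, -0.0662, 0.143]
ee_rot: [-0.624, 0.782, -0.0, 0.0]
contact_force: [4.3, -0.2, -5.5]
width: 0.35
```

```bash
python3 st.py
```

```text
t 19.0167 grasp in station [ 0.002  -0.0096  0.162 ] rel hinge [-0.0946  0.11  ] yaw -1.7948 F st [ 4.2  0.8 -5.5] M [ 0.02 -1.4  -0.19] w mm 30.45351006365514
```

Running freely (~5 N). Continue past the first stop.

Request:
{"name": "apply_moves", "arguments": {"motion": [[0,0,0,0,0,-0.6,0],[0,0,0,0,0,-0.6,0],[0,0,0,0,0,-0.6,0],[0,0,0,0,0,-0.6,0],[0,0,0,0,0,-0.6,0],[0,0,0,0,0,-0.6,0],[0,0,0,0,0,-0.6,0],[0,0,0,0,0,-0.6,0],[0,0,0,0,0,-0.5,0],[0,0,0,0,0,-0.4,0]]}}

```text
time_s: 19.85
eef_pos: [0.5618, -0.0662, 0.1999]
ee_rot: [-0.624, 0.782, -0.0, 0.0]
contact_force: [4.8, 0.7, -5.7]
width: 0.354
```

```bash
python3 st.py
```

```text
t 19.85 grasp in station [ 0.002  -0.0096  0.2189] rel hinge [-0.0946  0.1669] yaw -1.7948 F st [ 4.5  1.7 -5.7] M [ 0.18 -1.6  -0.17] w mm 30.79006592735519
```

Request:
{"name": "apply_moves", "arguments": {"motion": [[0,0,0,0,0,-0.3,0],[0,0,0,0,0,-0.2,0],[0,0,0,0,0,-0.15,0],[0,0,0,0,0,-0.1,0],[0,0,0,0,0,-0.1,0],[0,0,0,0,0,-0.05,0],[0,0,0,0,0,-0.05,0],[0,0,0,0,0,0,0],[0,0,0,0,0,0,0],[0,0,0,0,0,0,0]]}}

```text
time_s: 20.68
eef_pos: [0.5618, -0.0662, 0.2085]
ee_rot: [-0.624, 0.782, 0.0, -0.0]
contact_force: [5.0, -0.3, -6.6]
width: 0.355
```

```bash
python3 st.py
```

```text
t 20.6833 grasp in station [ 0.002  -0.0096  0.2275] rel hinge [-0.0946  0.1755] yaw -1.7948 F st [ 4.9  0.8 -6.6] M [ 0.29 -1.7  -0.16] w mm 30.890555478908404
```

Request:
{"name": "apply_moves", "arguments": {"motion": [[0,0,0,0,0,-0.05,0],[0,0,0,0,0,-0.05,0],[0,0,0,0,0,-0.05,0],[0,0,0,0,0,0,0],[0,0,0,0,0,0,0],[0,0,0,0,0,0,0],[0,0,0,0,0,0,0],[0,0,0,0,0,0,0],[0,0,0,0,0,0,0],[0,0,0,0,0,0,0]]}}

```text
time_s: 21.52
eef_pos: [0.5618, -0.0662, 0.2086]
ee_rot: [-0.623, 0.782, 0.001, -0.0]
contact_force: [7.5, -0.2, -11.4]
width: 0.348
```

```bash
python3 st.py; python3 - <<'E'
from h import *
im=snap('side','s7');snap('top','t7'); snap('wrist','w7')
i=im['pixels'][100:300,200:460,::-1]; cv2.imwrite('pics/s7z.png',cv2.resize(i,None,fx=3,fy=3))
E
```

```text
t 21.5167 grasp in station [ 0.002  -0.0096  0.2276] rel hinge [-0.0946  0.1756] yaw -1.7952 F st [  7.3   1.5 -11.4] M [ 0.02 -2.47 -0.13] w mm 30.303580554919368
```

View pics/s7z.png

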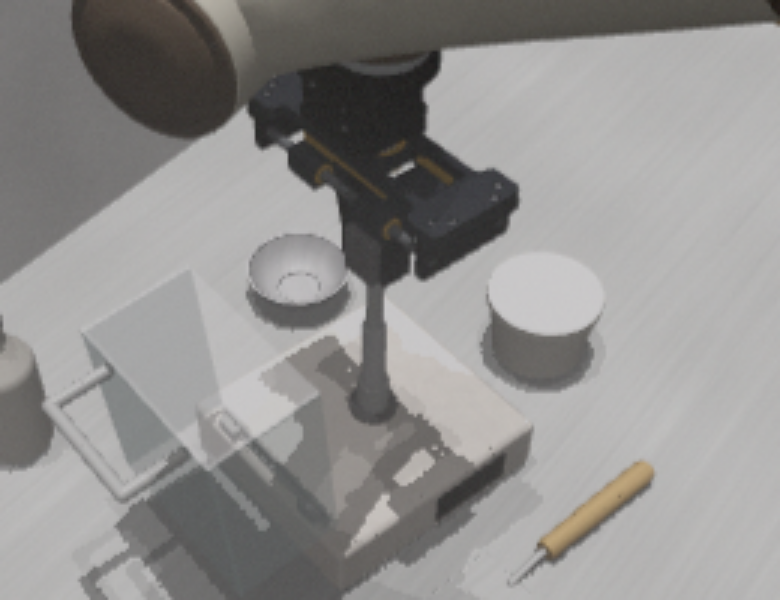

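View pics/t7.png

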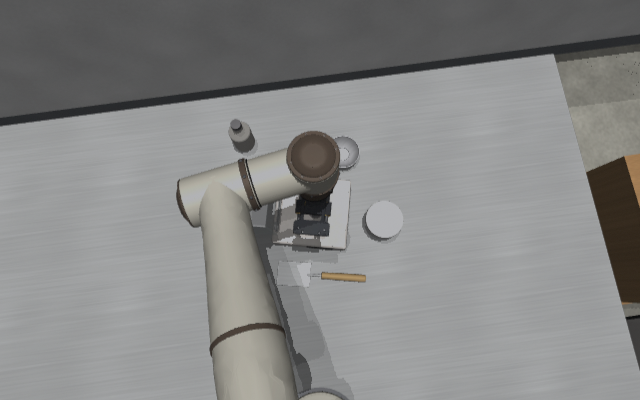

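View pics/w7.png

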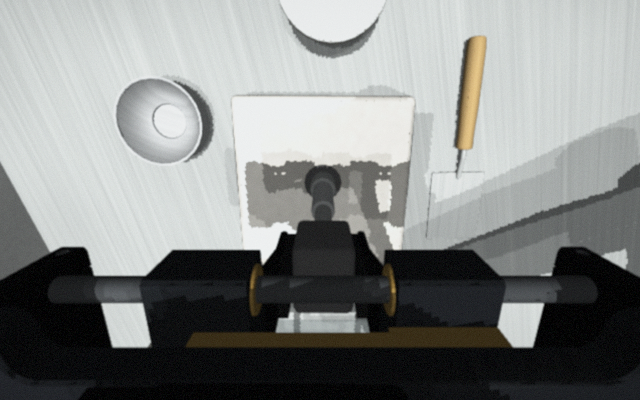

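```bash
python3 -c "
from plant import r
print(r.finish_job())"; python3 st.py
```

```text
the job is handed in; nothing more can be done
None
the job is handed in; nothing more can be done
```

The air reading is set up as asked, and I handed the job in at about 21.7 s. No verdict was reported.

- **Hood:** I swung it open by its bar and slowed down for the last part. The final creep stopped at 145 mm to the hinge's +y and 140 mm above it, within 1 mm of the open position. It stopped moving while the push rose only to about 5 N, so it was on its stop. It stayed open after I let go, and the last side picture shows it still open.
- **Button and mast:** I pinched the head across its x with 32 N. The opening settled at 30.3–30.9 mm, about what the button fully in should give (31 mm). The mast ran up freely at about 5.5 N, straight past the first stop. It ended at 0.120 m, where a further 1.5 mm of commanded lift moved it only 0.1 mm and the pull rose to about 11 N, so it is at its end stop.
- **Final state:** I handed in while still holding the head there with the button squeezed.
- **Bystanders:** the tub, bowl, bottle and spatula look unmoved in the last pictures. I judged that by eye, without measuring their positions again.

No check failed. A sideways load of about 7 N remained on the tool at the end, because the grip centre sat 1–2 mm off the mast's. The read after handing in was refused, so I did not observe the final second.

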